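# Clamp a plaster model in the model holder

## Robot

A 7-joint arm with a two-finger parallel gripper is mounted at the origin on the work surface. World frame = base frame: x ahead of the robot, y to its left, z up, the work surface at z = 0. Lengths are in m, angles in rad, forces in N, time in s.
With the tool pointing down it reaches from about 0.4 to 0.85 m from the base axis. Payload 10.4 kg.
Tool frame: the origin (TCP) lies at the very end of the fingers, on their centre line; the grasp point (between the pads) lies 19 mm behind it; z points along the fingers, y is the line along which they close (so a half turn about z gives the same grasp; the last joint's range is limited). The gripper opens to 87 mm and grips with 3 to 60 N. Pads are 19 mm wide; open, the fingers measure 117 mm over their backs; the gripper's body (75 mm by 190 mm) begins 51 mm behind the grasp point.
Start: joints at [-1.189, 0.332, -0.065, 1.46, 0.022, 1.35, -0.088], TCP at [0.246, 0.575, 0.223] pointing down, gripper open.
Joint ranges: [-2.6, 2.6], [-0.5, 2.12], [-1.47, 1.34], [0.16, 2.42], [-1.27, 4.41], [0.06, 2.06], [-2.6, 2.6]. Speed limits (rad/s): [2.22, 2.22, 2.79, 2.79, 3.14, 3.14, 3.14].

## Interface

Orientations are given as a unit quaternion [x, y, z, w].
In Python, from bench import status, camera, order gives the robot as it stands.
- The arm moves only by the tool jog_arm, never from a script. Its argument "plan" is a list of rows, each a list of 7 numbers: the turn, a rotation vector about the tool's x, y, z in rad, then the shift along the tool's x, y, z in mm, then the opening, from -1 (shut) to 1 (fully open). A call has 1 to 12 rows; each row is the pose to reach, as a shift and turn from the pose commanded when the call began, along the tool's axes at that moment; what a row does not reach only later rows make up. A row lasts 1/10 s, in which the tool goes at most 50 mm and 8.59 degrees, less where a joint would pass 70% of its speed; a pose out of reach is approached as far as the arm can. A call with a gripper value outside its range is refused whole. The fingers move at their own pace and stop on an object; "squeeze" is the grip in N (left out, the last holds). Time passes only in rows, so rows that repeat a pose let the fingers close. It gives the time, the measured TCP pose, the force, the opening and the grip force at its end, in the units of the state.
- status.read_state(): the state, without advancing time (a new reading comes with each control period).
- camera(name): name is "scene" or "side" or "wrist"; returns a dict with "image" (420x560x3 uint8, red, green, blue), "z_map" (420x560 float32, m along the optical axis (not along the pixel's ray), 0 where there is no reading), "fx", "fy", "cx", "cy" (pixels), "world_from_camera" (4x4, takes a point from camera to world coordinates); the wrist camera has in their place "mount" (4x4, takes a point from camera to tool coordinates, whose origin is the TCP and whose axes are the flange's). Camera axes: x right, y down, z forward; pixel columns grow to the right and rows downward; lengths in m; the calibration is good to about 2 mm. A picture is of the moment at which its call begins: read the wrist's pose just before it.
- order.close_job(): hands the job in; it is judged then, once.
The state is a dict: "time": time; "joint_positions": joint angles; "joint_vel": joint speeds; "joint_torque": joint torques, N m; "ee_pos": TCP position; "eef_rot": TCP orientation; "ft_force": force on the tool from outside, world axes, zero at the start; "torque": the same for the moment, N m; "width": finger opening in m; "grip_force": force on a finger pad.
Only numpy, scipy, OpenCV 4.12 (cv2) and the standard library are available. Lean on these libraries where they do the work, as an engineer would, in place of code of your own. Each camera call takes 0.05 s, during which the arm holds its last target. There are 200 camera calls.

## Task

Clamp the plaster model that stands loose on the model holder: loosen the clamp knob of the sliding jaw, slide the jaw up so that it gently pushes the model home, flat and square against both fixed posts with no play left, then tighten the knob firmly so that the jaw is locked. Plaster chips, so do not squeeze the model hard, and leave the palette, the dropper bottle and the pot where they are.

Things in the scene. Friction and masses are not known exactly. Their poses are not given: they have to be found in the camera images.
- holder: Fixed dental model holder: round foot 112 mm across, ball joint, level aluminium table 210 x 84 x 14 mm, top 75 mm above the bench. Origin: on the bench under the foot's centre. x runs along the slide, from jaw to posts; z up. Table from x = -132 to +78 mm. Two fixed steel posts (14 x 12 mm, 26 mm above the table) at y = +22 and -22 mm; their faces that meet the model are at x = 55 mm.
- jaw: Steel jaw sliding along the holder's x only (face from x = -55 to +30 mm). Origin: on the table top under the middle of its slick nylon face, which looks to +x; axes as the holder's. Nose 12 long, 44 wide, 24 mm tall; behind it a body 34 wide, 18 tall, to 72 mm back. Free, it slides with 2.5 N friction and stays where left; locked, it holds over 30 N. Starts locked, 17-36 mm short of the model.
- bar: Black grip bar on top of the clamp knob, 60 x 16 x 24 mm tall, 46 mm behind the jaw's face. Origin: its centre, 117 mm above the bench; x along its length, z up. Turns about its own vertical axis: clockwise from above tightens. Below it a collar 34 mm across, its top 13 mm below the origin. Starts tight; free after about 0.6 rad counter-clockwise; end stop after 2.4 rad. Stays where left.
- pad: Middle one of three brake pads inside the jaw, under the knob, which drives them down 2.5 mm per rad on to the strip. Loose, the knob turns with 0.15 N m; once the pads bite, torque grows by 0.3 N m per rad. The slot is worn: at the jaw's new place they bite up to 0.5 rad sooner or later than at the old, so tighten by feel: firm is 0.3 N m. Origin: under its centre, on the knob's axis.
- strip: Brass strip in the slot of the table, out of sight under the jaw; the brake pads press on it. Origin on the slide's middle line, 90 mm behind the holder's origin, 4 mm below the table top.
- model: Loose plaster model of a jaw with teeth, D-shaped, about 64 long, 60 wide, 34 mm tall, about 160 g, standing on the table between jaw and posts. Origin: on its underside at the centre of the round front (radius about 30 mm); -x is the round front that the jaw meets, +x the flat heel that must lie on the posts; z up. Starts with the heel 5 to 15 mm short of the posts and a little skew.
- model_front (a point): Foremost point of the model's round front, 10 mm above its underside, about 30 mm from its origin along -x.
- heel_left (a point): Point on the flat heel of the model, 20 mm to its left (+y), about 34 mm from the origin along +x, 10 mm above its underside.
- heel_right (a point): Point on the flat heel of the model, 20 mm to its right (-y), likewise.
- palette: White mixing palette, 120 x 180 x 14 mm, loose on the bench beside the holder. Origin: centre of its underside. Bystander.
- dropper: White dropper bottle, 32 mm across, 74 mm tall, standing on the bench. Origin: centre of its underside. Bystander.
- pot: Low powder pot with a black lid, 48 mm across, 32 mm tall, standing on the bench. Origin: centre of its underside. Bystander.
Not all that is in view belongs to the job. There is more than one size of the holder; the one meant has the size given above.

How it is judged:
By the outcome, as a careful person would: the job done as asked, in the order asked, and still so for the second after the job is handed in, with the robot touching nothing.
It also fails if it takes over 42 s, if anything falls off the work surface, if the arm or the gripper's body presses on something with over 40 N, if the wrist force passes 120 N, or if a joint passes its speed limit or range.

## Working session

There is one attempt and no reset: what is moved stays moved. The work goes in short steps, Python scripts to look and compute and a tool call to move; the robot and the scene stay as the last step left them, time stands still between calls to the robot, and variables do not carry over. Pictures are saved under pics/ and viewed, at most 10 in all, crops included, and the job is handed in when it is done.

Besides the shell and the picture viewer there is one more tool, called after "Call:" by a JSON object that holds its "method" and its "body", one argument or row to a line. jog_arm: Moves the arm, as the interface text tells. Its arguments: {"type":"object","properties":{"plan":{"type":"array"},"squeeze":{"type":"number"}},"required":["plan"]}

```bash
mkdir -p pics; cat > h.py <<'E'
import numpy as np,cv2
from bench import status,camera,order
def pts(c,T=None):
    T=c["world_from_camera"] if T is None else T
    z=c["z_map"];v,u=np.mgrid[:z.shape[0],:z.shape[1]]
    p=np.stack([(u-c["cx"])/c["fx"]*z,(v-c["cy"])/c["fy"]*z,z],-1)
    T=np.array(T);return p@T[:3,:3].T+T[:3,3]
E
python3 - <<'E'
from h import *
s=status.read_state();print({k:np.round(v,3) for k,v in s.items()})
a=[]
for n in("scene","side"):
    c=camera(n);np.savez(n+".npz",**c);cv2.imwrite(f"pics/{n}.png",cv2.resize(c["image"][:,:,::-1],(800,600)));print(n,c["fx"],np.round(c["world_from_camera"],3).tolist())
E
```

```text
{'time': np.float64(0.0), 'joint_positions': array([-1.189,  0.333, -0.065,  1.461,  0.022,  1.35 , -0.089]), 'joint_vel': array([-0.   ,  0.002, -0.   , -0.001,  0.   , -0.001,  0.   ]), 'joint_torque': array([-0.0000e+00, -6.2326e+01,  2.4000e-02, -3.8989e+01, -6.1000e-02,
        4.0000e-02,  0.0000e+00]), 'ee_pos': array([0.246, 0.574, 0.222]), 'eef_rot': array([ 0.201,  0.98 , -0.001, -0.   ]), 'ft_force': array([ 0.074, -0.033, -0.183]), 'torque': array([ 0.017, -0.004,  0.018]), 'grip_force': np.float64(0.0), 'width': np.float64(0.087)}
scene 534.2888692684585 [[0.726, 0.556, -0.405, 1.046], [0.687, -0.573, 0.446, -0.42], [0.015, -0.602, -0.798, 0.995], [0.0, 0.0, 0.0, 1.0]]
side 428.5919903266876 [[-0.677, -0.367, 0.638, 0.119], [-0.736, 0.357, -0.576, 0.509], [-0.016, -0.859, -0.512, 0.487], [0.0, 0.0, 0.0, 1.0]]
```

View pics/scene.png

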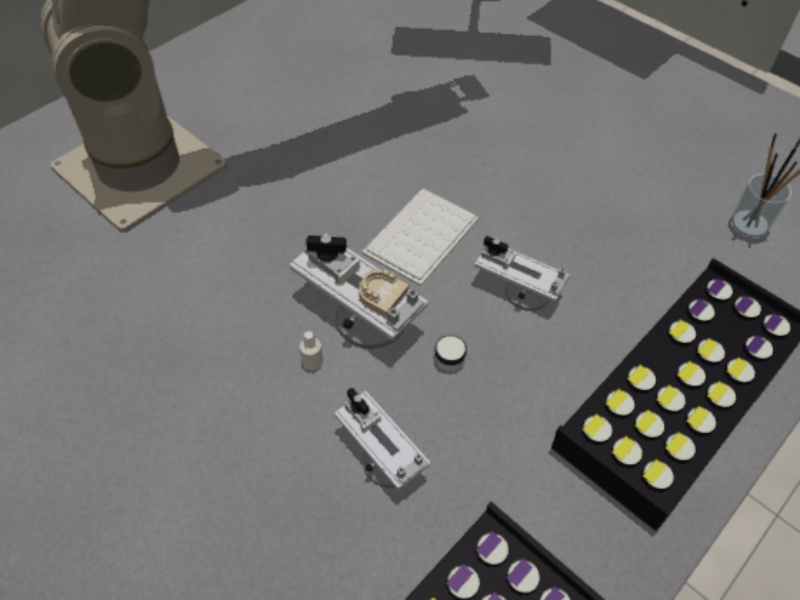

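View pics/side.png

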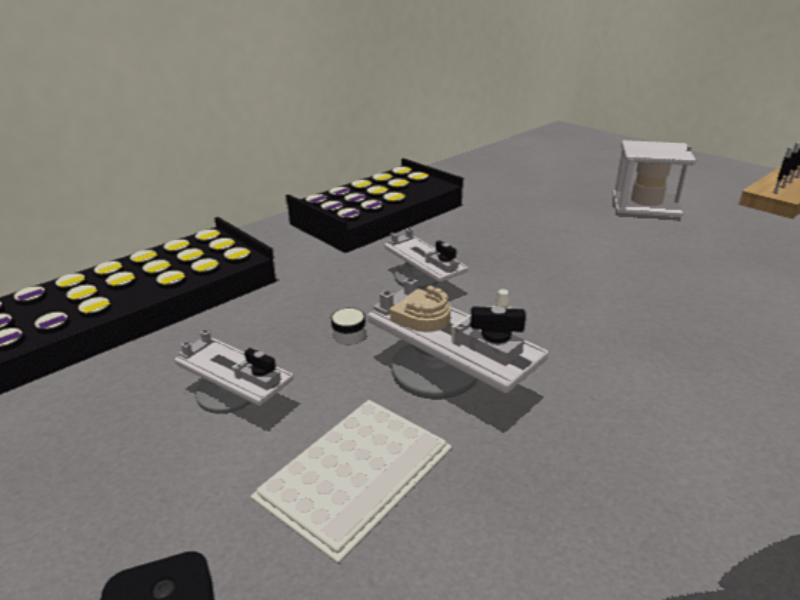

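The scene view has three holders: (358,285) is large and carries the tan model, while (522,270) and (382,440) are smaller and empty. In the side view they are at (455,335), (235,370) and (425,255). I choose the large one with the model, and will measure it in an enlarged crop.

```bash
python3 - <<'E'
from h import *
for n,(x0,y0,x1,y1) in dict(scene=(195,155,305,245),side=(250,190,390,285)).items():
    c=dict(np.load(n+".npz"));P=pts(c);im=c["image"]
    cv2.imwrite(f"pics/{n}_c.png",cv2.resize(im[y0:y1,x0:x1,::-1],None,fx=5.5,fy=5.5,interpolation=cv2.INTER_CUBIC))
    Q=P[y0:y1,x0:x1].reshape(-1,3);C=im[y0:y1,x0:x1].reshape(-1,3).astype(int)
    t=Q[(abs(Q[:,2]-.075)<.004)]
    r=cv2.minAreaRect((t[:,:2]*1000).astype(np.float32));print(n,"table",r,np.median(t[:,2]))
    m=(C.max(1)<45)&(Q[:,2]>.112)&(Q[:,2]<.14)
    b=Q[m];print("bar",len(b),b.mean(0),b[:,2].max(),np.percentile(b[:,2],[50,90]))
    top=b[b[:,2]>.125]; print(cv2.minAreaRect((top[:,:2]*1000).astype(np.float32)))
    print('z hist',np.histogram(Q[:,2],np.arange(.06,.15,.005)))
E
```

```text
scene table ((523.6090698242188, 12.98126220703125), (211.86700439453125, 166.5401611328125), 3.636322498321533) 0.07643795995466784
bar 240 [0.4651275  0.04571589 0.12520544] 0.1356196792383455 [0.1268275  0.13207987]
((463.0880126953125, 47.954795837402344), (56.16185760498047, 15.689790725708008), 38.713714599609375)
z hist (array([  32,  114,  284, 1027,  302,  138,  354,  412,  240,  163,   65,
         46,   41,   86,  106,    2,    0]), array([0.06 , 0.065, 0.07 , 0.075, 0.08 , 0.085, 0.09 , 0.095, 0.1  ,
       0.105, 0.11 , 0.115, 0.12 , 0.125, 0.13 , 0.135, 0.14 , 0.145]))
side table ((499.8996276855469, 57.7252197265625), (189.32603454589844, 182.05966186523438), 62.2933464050293) 0.07440854175723857
bar 431 [0.45611882 0.05479575 0.12205523] 0.1304394139187781 [0.12275712 0.12837433]
((457.5790100097656, 52.841224670410156), (56.98170852661133, 14.38837718963623), 37.846527099609375)
z hist (array([ 178,  335, 1354,  577,  312,  285,  689,  302,  279,  185,  102,
        103,  113,  240,    5,    0,    0]), array([0.06 , 0.065, 0.07 , 0.075, 0.08 , 0.085, 0.09 , 0.095, 0.1  ,
       0.105, 0.11 , 0.115, 0.12 , 0.125, 0.13 , 0.135, 0.14 , 0.145]))
```

View pics/scene_c.png

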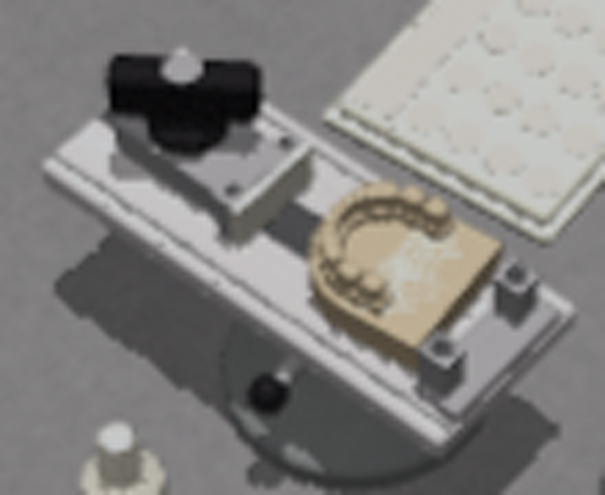

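View pics/side_c.png

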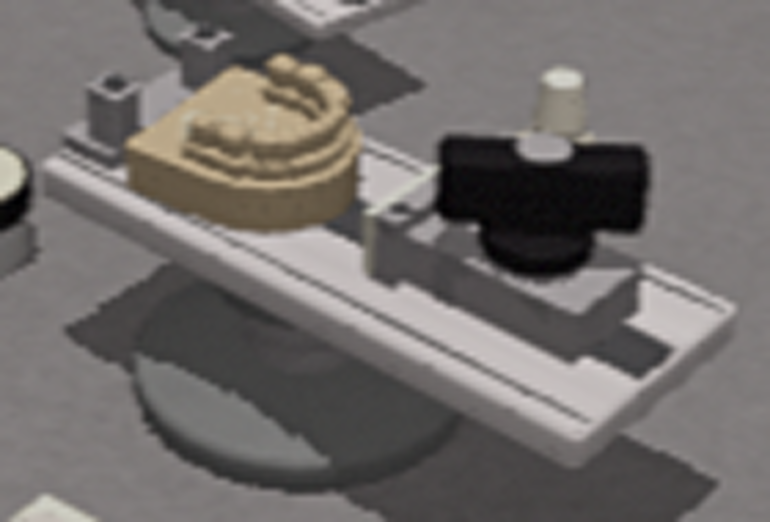

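The chosen holder shows all the named parts. In the scene crop the bar is at (185,90), the model at (400,280), the posts at (515,290) and (440,365), and the table corners at (45,165), (448,440) and (575,315). Next I triangulate these and work out the move above the bar.

```bash
cat >> h.py <<'E'
from scipy.spatial.transform import Rotation as R
def onz(c,u,v,z,T=None):
    T=np.array(c["world_from_camera"] if T is None else T);d=T[:3,:3]@[(u-c["cx"])/c["fx"],(v-c["cy"])/c["fy"],1]
    return T[:3,3]+d*(z-T[2,3])/d[2]
def tri(c1,p1,c2,p2):
    A=[];o=[]
    for c,p in((c1,p1),(c2,p2)):
        T=c["world_from_camera"];d=T[:3,:3]@[(p[0]-c["cx"])/c["fx"],(p[1]-c["cy"])/c["fy"],1];d/=np.linalg.norm(d)
        M=np.eye(3)-np.outer(d,d);A.append(M);o.append(M@T[:3,3])
    return np.linalg.solve(sum(A),sum(o))
def delta(p,yaw):  # tool down, closing dir yaw (deg); shift in tool axes mm, turn rotvec
    s=status.read_state();q=R.from_quat(s["eef_rot"]);y=np.radians(yaw)
    Y=np.array([np.cos(y),np.sin(y),0]);Z=np.array([0,0,-1.]);T=R.from_matrix(np.c_[np.cross(Y,Z),Y,Z])
    print("turn",np.round((q.inv()*T).as_rotvec(),3),"shift",np.round(q.inv().apply(np.array(p)-s["ee_pos"])*1000,1))
E
python3 - <<'E'
from h import *
a=dict(np.load("scene.npz"));b=dict(np.load("side.npz"))
S=lambda u,v:(u/5.5+195-.4,v/5.5+155-.4);D=lambda u,v:(u/5.5+250-.4,v/5.5+190-.4)
L={"cornL":(S(45,163),D(737,308)),"cornB(-y,+x)":(S(448,440),None),"cornR(+x,+y)":(S(575,315),D(45,158)),"knobcap":(S(182,60),D(545,148)),
"postL":(S(517,270),D(115,82)),"postR":(S(443,347),D(205,38)),"corn(-x,+y)":(None,D(575,437))}
for k,(p,q) in L.items():
    print(k, np.round(tri(a,p,b,q),4) if p and q else "", np.round(onz(a,*p,.075),4) if p else "", np.round(onz(b,*q,.075),4) if q else "")
delta([.460,.050,.26],-51.5)
E
```

```text
cornL [0.418  0.008  0.0739] [0.4195 0.0079 0.075 ] [0.4167 0.0086 0.075 ]
cornB(-y,+x)  [0.6279 0.0242 0.075 ] 
cornR(+x,+y) [0.6219 0.1004 0.0735] [0.6231 0.1001 0.075 ] [0.6194 0.1014 0.075 ]
knobcap [0.4573 0.0527 0.1313] [0.4189 0.0834 0.075 ] [ 0.5109 -0.0194  0.075 ]
postL [0.6052 0.0841 0.1027] [0.5921 0.1004 0.075 ] [0.6394 0.0528 0.075 ]
postR [0.6087 0.0404 0.0999] [0.5969 0.0537 0.075 ] [0.6398 0.0098 0.075 ]
corn(-x,+y)   [0.4123 0.0891 0.075 ]
turn [-1.000e-03  1.000e-03  2.065e+00] shift [-403.1 -397.6  -37.6]
```

Call:
{"method": "jog_arm", "body": {
  "plan": [
    [0, 0, 2.065, -403, -398, -20, 1],
    [0, 0, 2.065, -403, -398, -20, 1],
    [0, 0, 2.065, -403, -398, -20, 1],
    [0, 0, 2.065, -403, -398, -20, 1],
    [0, 0, 2.065, -403, -398, -20, 1],
    [0, 0, 2.065, -403, -398, -20, 1],
    [0, 0, 2.065, -403, -398, -20, 1],
    [0, 0, 2.065, -403, -398, -20, 1],
    [0, 0, 2.065, -403, -398, -20, 1],
    [0, 0, 2.065, -403, -398, -20, 1],
    [0, 0, 2.065, -403, -398, -20, 1],
    [0, 0, 2.065, -403, -398, -20, 1]
  ]
}}

```text
time: 1.3
ee_pos: [0.4608, 0.0447, 0.2428]
eef_rot: [0.895, 0.446, 0.0, 0.0]
ft_force: [-0.6, 0.6, -0.4]
width: 0.0871
grip_force: 0.0
```

```bash
python3 - <<'E'
from h import *
print(status.read_state()["joint_positions"].__repr__())
delta([.458,.052,.24],-51.5)
E
```

```text
array([-0.65965107, -0.0671647 ,  0.44790079,  1.85876901,  0.03051773,
        1.34289006, -0.86595535])
turn [ 0.001 -0.     0.252] shift [ 4.1 -6.6  2.8]
```

Call:
{"method": "jog_arm", "body": {
  "plan": [
    [0, 0, 0.15, 4, -7, 3, 1],
    [0, 0, 0.252, 4, -7, 3, 1],
    [0, 0, 0.252, 4, -7, 3, 1]
  ]
}}

```text
time: 1.6
ee_pos: [0.4563, 0.0572, 0.2392]
eef_rot: [0.942, 0.335, -0.0, -0.0]
ft_force: [-0.9, 0.1, 0.7]
width: 0.087
grip_force: 0.0
```

```bash
cat >> h.py <<'E'
def wrist(name):
    s=status.read_state();T=np.eye(4);T[:3,:3]=R.from_quat(s["eef_rot"]).as_matrix();T[:3,3]=s["ee_pos"]
    c=camera("wrist");c["world_from_camera"]=T@np.array(c["mount"]);np.savez(name+".npz",**c)
    cv2.imwrite(f"pics/{name}.png",cv2.resize(c["image"][:,:,::-1],(800,600),interpolation=cv2.INTER_CUBIC));return c
E
python3 - <<'E'
from h import *
c=wrist("w1");P=pts(c);Q=P.reshape(-1,3);C=c["image"].reshape(-1,3)
b=Q[(C.max(1)<60)&(Q[:,2]>.12)&(Q[:,2]<.135)&(np.hypot(Q[:,0]-.458,Q[:,1]-.052)<.05)]
print(len(b),np.median(b[:,2]),cv2.minAreaRect((b[:,:2]*1000).astype(np.float32)))
s=status.read_state();print(s["ee_pos"],s["eef_rot"]);delta([.458,.052,.24],-51.5)
E
```

```text
708 0.12869735092310847 ((461.1343688964844, 49.73624801635742), (58.231040954589844, 15.582588195800781), 39.18095779418945)
[0.45639462 0.05721991 0.23934851] [ 9.41563436e-01  3.36835648e-01 -2.02647587e-04 -1.83451111e-05]
turn [-0.     0.     0.015] shift [-2.1  5.1 -0.7]
```

View pics/w1.png

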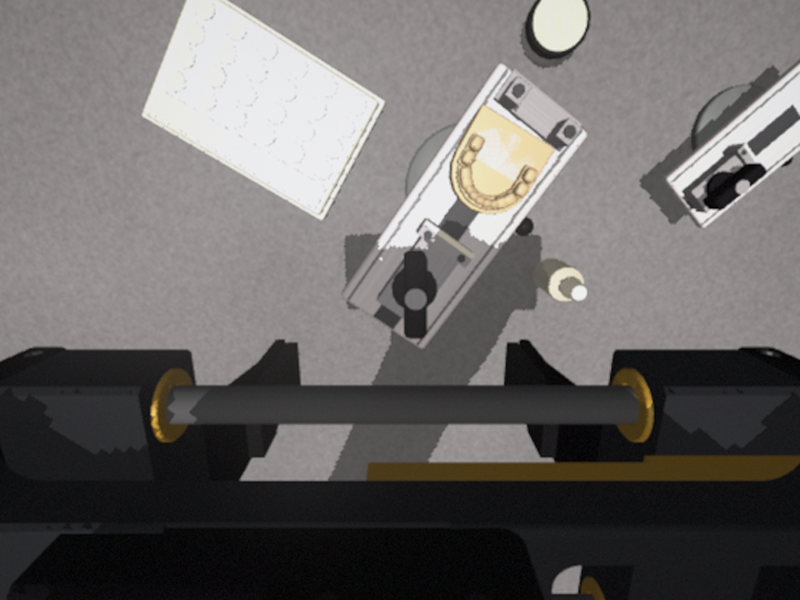

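The wrist view shows the bar at (415,290), its long axis upright in the image between the fingers. The model is at (502,165), the posts at (517,90) and (570,130), and the dropper at (570,280), clear of the work. I go lower for a second view at rest.

Call:
{"method": "jog_arm", "body": {
  "plan": [
    [0, 0, 0.015, -1, 4, 40, 1],
    [0, 0, 0.015, -1, 4, 40, 1],
    [0, 0, 0.015, -1, 4, 40, 1],
    [0, 0, 0.015, -1, 4, 40, 1]
  ]
}}

```text
time: 2.05
ee_pos: [0.4589, 0.0539, 0.201]
eef_rot: [0.944, 0.329, 0.001, -0.0]
ft_force: [-0.4, 0.1, -0.0]
width: 0.0869
grip_force: 0.0
```

```bash
python3 - <<'E'
from h import *
s=status.read_state();print(s["ee_pos"],s["eef_rot"],s["joint_vel"].round(3))
c=wrist("w2");P=pts(c);Q=P.reshape(-1,3);C=c["image"].reshape(-1,3)
b=Q[(C.max(1)<60)&(Q[:,2]>.118)&(Q[:,2]<.137)&(np.hypot(Q[:,0]-.46,Q[:,1]-.05)<.045)]
print(len(b),np.median(b[:,2]),cv2.minAreaRect((b[:,:2]*1000).astype(np.float32)))
# holder axis: red-free bright table; model & post
for n in("w1","w2"):
    c=dict(np.load(n+".npz"));P=pts(c);im=c["image"].astype(int)
    m=(P[...,2]>.1)&(P[...,2]<.118)&(im[...,0]-im[...,2]>25)
    q=P[m];print(n,"model",len(q),q.mean(0) if len(q) else "")
    t=(abs(P[...,2]-.075)<.003)&(np.abs(P[...,0]-.53)<.16)&(np.abs(P[...,1]-.055)<.08)&(im.min(-1)>60)
    print(cv2.minAreaRect((P[t][:,:2]*1000).astype(np.float32)))
delta([.46,.051,.108],-51)
E
```

```text
[0.45889218 0.05389651 0.20097674] [ 9.44198766e-01  3.29375351e-01  7.53036894e-04 -3.14146029e-05] [-0.001 -0.002 -0.    -0.002 -0.001 -0.005 -0.007]
947 0.1287820718391604 ((460.76348876953125, 49.948951721191406), (58.70397186279297, 15.483243942260742), 39.10215377807617)
w1 model 762 [0.5525885  0.05836347 0.10637728]
((519.5648803710938, 53.47762680053711), (209.5904998779297, 83.88971710205078), 4.052844047546387)
w2 model 989 [0.55261384 0.05825415 0.10646468]
((519.4796142578125, 53.4727897644043), (209.4700164794922, 83.90674591064453), 4.07993221282959)
turn [ 0.001 -0.002 -0.01 ] shift [-1.2  2.9 93. ]
```

View pics/w2.png

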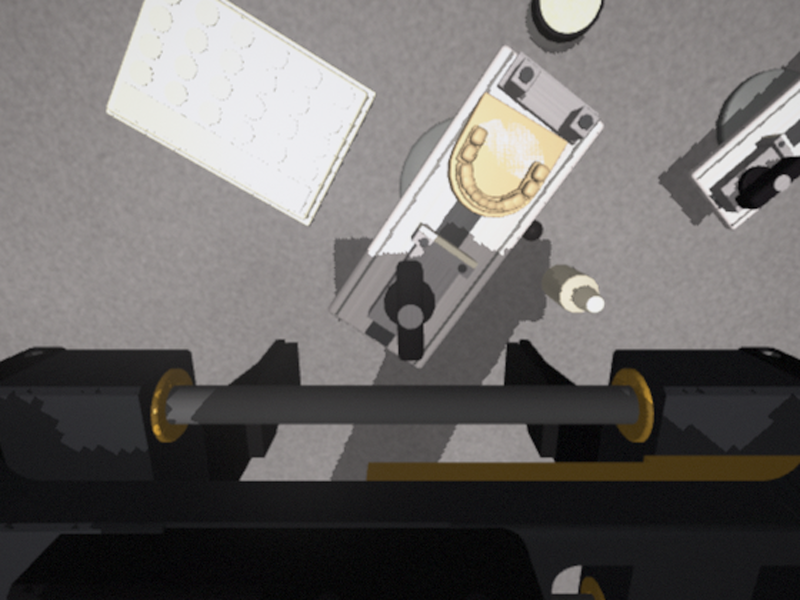

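Bar (410,310), table corners (505,48) and (333,312), model (505,155): same as before and in agreement. The bar is at (460.7, 49.7) mm with its long axis at 39°; the holder axis is at 4.07°. Descending now.

Call:
{"method": "jog_arm", "body": {
  "plan": [
    [0, 0, -0.01, -1.5, 4.5, 30, 1],
    [0, 0, -0.01, -1.5, 4.5, 60, 1],
    [0, 0, -0.01, -1.5, 4.5, 60, 1],
    [0, 0, -0.01, -1.5, 4.5, 60, 1]
  ],
  "squeeze": 15
}}

```text
time: 2.5
ee_pos: [0.4603, 0.0493, 0.1408]
eef_rot: [0.943, 0.334, 0.0, 0.0]
ft_force: [-0.6, 0.4, 0.3]
width: 0.087
grip_force: 0.0
```

```bash
python3 - <<'E'
from h import *
delta([.4607,.0496,.109],-50.9);s=status.read_state();print(s["ee_pos"],s["torque"],s["ft_force"])
E
```

```text
turn [ 0.    -0.    -0.002] shift [ 0.5  0.  31.8]
[0.46032623 0.04931269 0.14076125] [-0.07914422  0.09534125  0.00752523] [-0.58678426  0.4039122   0.2899277 ]
```

Call:
{"method": "jog_arm", "body": {
  "plan": [
    [0, 0, 0, 0.5, 0, 15, 1],
    [0, 0, 0, 0.5, 0, 31, 1],
    [0, 0, 0, 0.5, 0, 31, 1],
    [0, 0, 0, 0.5, 0, 31, -0.3],
    [0, 0, 0, 0.5, 0, 31, -0.5],
    [0, 0, 0, 0.5, 0, 31, -0.8],
    [0, 0, 0, 0.5, 0, 31, -0.8],
    [0, 0, 0, 0.5, 0, 31, -0.8]
  ],
  "squeeze": 15
}}

```text
time: 3.3
ee_pos: [0.4605, 0.0495, 0.1088]
eef_rot: [0.943, 0.333, 0.0, -0.0]
ft_force: [-0.3, 0.8, -0.3]
width: 0.0548
grip_force: 0.0
```

```bash
cat >> h.py <<'E'
def show():
    s=status.read_state();q=R.from_quat(s["eef_rot"]);y=q.apply([0,1,0]);a=np.radians(4.07);f=s["ft_force"];p=s["ee_pos"]-[.5195,.0535,0]
    print("t",round(s["time"],2),"yaw",round(np.degrees(np.arctan2(y[1],y[0])),2),"holder xyz mm",np.round([(p[0]*np.cos(a)+p[1]*np.sin(a))*1e3-27,(-p[0]*np.sin(a)+p[1]*np.cos(a))*1e3,p[2]*1e3],2),"F holder",np.round([f[0]*np.cos(a)+f[1]*np.sin(a),-f[0]*np.sin(a)+f[1]*np.cos(a),f[2]],2),"T",np.round(s["torque"],3),"w",round(s["width"]*1e3,1),"g",round(s["grip_force"],1),"j7",round(s["joint_positions"][6],3))
E
python3 -c "
from h import *
show()"
```

```text
t 3.3 yaw -51.05 holder xyz mm [-86.15   0.23 108.84] F holder [-0.29  0.77 -0.28] T [-0.105  0.071  0.01 ] w 54.8 g 0.0 j7 -1.061
```

Call:
{"method": "jog_arm", "body": {
  "plan": [
    [0, 0, 0, 0, 0, 0, -1],
    [0, 0, 0, 0, 0, 0, -1],
    [0, 0, 0, 0, 0, 0, -1],
    [0, 0, 0, 0, 0, 0, -1],
    [0, 0, 0, 0, 0, 0, -1],
    [0, 0, 0, 0, 0, 0, -1],
    [0, 0, 0, 0, 0, 0, -1],
    [0, 0, 0, 0, 0, 0, -1],
    [0, 0, 0, 0, 0, 0, -1]
  ],
  "squeeze": 20
}}

```text
time: 4.2
ee_pos: [0.4605, 0.0491, 0.1086]
eef_rot: [0.943, 0.333, 0.0, 0.0]
ft_force: [3.1, -3.2, -1.3]
width: 0.0156
grip_force: 20.0
```

```bash
python3 -c "
from h import *
show()"
```

```text
t 4.2 yaw -51.06 holder xyz mm [-86.12  -0.16 108.58] F holder [ 2.85 -3.39 -1.31] T [-0.871 -0.511  0.205] w 15.6 g 20.0 j7 -1.061
```

Call:
{"method": "jog_arm", "body": {
  "plan": [
    [0, 0, -0.1, 0, 0.4, 0, -1],
    [0, 0, -0.2, 0, 0.4, 0, -1],
    [0, 0, -0.3, 0, 0.4, 0, -1],
    [0, 0, -0.4, 0, 0.4, 0, -1],
    [0, 0, -0.5, 0, 0.4, 0, -1],
    [0, 0, -0.6, 0, 0.4, 0, -1],
    [0, 0, -0.7, 0, 0.4, 0, -1],
    [0, 0, -0.7, 0, 0.4, 0, -1]
  ],
  "squeeze": 25
}}

```text
time: 5.0
ee_pos: [0.4602, 0.0492, 0.1084]
eef_rot: [0.771, 0.637, -0.0, -0.0]
ft_force: [0.2, -1.3, -2.3]
width: 0.0161
grip_force: 25.0
```

```bash
python3 -c "
from h import *
show()"
```

```text
t 5.0 yaw -10.86 holder xyz mm [-8.6410e+01 -6.0000e-02  1.0836e+02] F holder [ 0.06 -1.36 -2.31] T [-0.466 -0.167  0.138] w 16.1 g 25.0 j7 -0.361
```

Call:
{"method": "jog_arm", "body": {
  "plan": [
    [0, 0, -0.12, 0, 0, 0, -1],
    [0, 0, -0.24, 0, 0, 0, -1],
    [0, 0, -0.36, 0, 0, 0, -1],
    [0, 0, -0.48, 0, 0, 0, -1],
    [0, 0, -0.6, 0, 0, 0, -1]
  ]
}}

```text
time: 5.5
ee_pos: [0.46, 0.0492, 0.1083]
eef_rot: [0.548, 0.836, -0.0, -0.001]
ft_force: [-0.2, -1.4, 0.5]
width: 0.0157
grip_force: 25.0
```

```bash
python3 -c "
from h import *
show()"
```

```text
t 5.5 yaw 23.5 holder xyz mm [-8.6660e+01 -8.0000e-02  1.0835e+02] F holder [-0.32 -1.35  0.48] T [-0.463  0.216 -0.218] w 15.7 g 25.0 j7 0.237
```

Call:
{"method": "jog_arm", "body": {
  "plan": [
    [0, 0, -0.6, 0, 0, 0, -1]
  ]
}}

```text
time: 5.6
ee_pos: [0.4599, 0.0491, 0.1083]
eef_rot: [0.484, 0.875, -0.0, -0.001]
ft_force: [-1.2, -2.4, -0.3]
width: 0.0155
grip_force: 25.0
```

```bash
python3 -c "
from h import *
show()"
```

```text
t 5.6 yaw 32.1 holder xyz mm [-86.74  -0.12 108.32] F holder [-1.34 -2.35 -0.33] T [-0.503  0.374 -0.116] w 15.5 g 25.0 j7 0.387
```

Call:
{"method": "jog_arm", "body": {
  "plan": [
    [0, 0, 0, -1.4, 2.65, 0, -1],
    [0, 0, 0, -3.3, 6.2, 0, -1],
    [0, 0, 0, -5.2, 9.7, 0, -1],
    [0, 0, 0, -7.05, 13.25, 0, -1],
    [0, 0, 0, -7.5, 14.1, 0, -1]
  ]
}}

```text
time: 6.1
ee_pos: [0.4768, 0.0503, 0.1083]
eef_rot: [0.485, 0.874, -0.0, -0.0]
ft_force: [-2.2, -1.4, 0.3]
width: 0.0159
grip_force: 25.0
```

```bash
python3 -c "
from h import *
show()"
```

```text
t 6.1 yaw 31.93 holder xyz mm [-69.83  -0.14 108.34] F holder [-2.25 -1.26  0.25] T [-0.258  0.595  0.002] w 15.9 g 25.0 j7 0.403
```

Call:
{"method": "jog_arm", "body": {
  "plan": [
    [0, 0, 0, -0.47, 0.88, 0, -1],
    [0, 0, 0, -0.94, 1.76, 0, -1],
    [0, 0, 0, -1.41, 2.64, 0, -1],
    [0, 0, 0, -1.88, 3.52, 0, -1],
    [0, 0, 0, -2.35, 4.4, 0, -1],
    [0, 0, 0, -2.82, 5.28, 0, -1],
    [0, 0, 0, -3.29, 6.16, 0, -1],
    [0, 0, 0, -3.76, 7.04, 0, -1],
    [0, 0, 0, -4.23, 7.92, 0, -1]
  ]
}}

```text
time: 7.0
ee_pos: [0.4852, 0.0509, 0.1084]
eef_rot: [0.485, 0.875, -0.0, -0.0]
ft_force: [-3.1, -1.0, -2.7]
width: 0.0158
grip_force: 25.0
```

```bash
python3 -c "
from h import *
show()"
```

```text
t 7.0 yaw 32.03 holder xyz mm [-61.38  -0.14 108.41] F holder [-3.12 -0.8  -2.74] T [-0.252  0.985 -0.078] w 15.8 g 25.0 j7 0.414
```

Call:
{"method": "jog_arm", "body": {
  "plan": [
    [0, 0, 0, -0.38, 0.7, 0, -1],
    [0, 0, 0, -0.75, 1.41, 0, -1],
    [0, 0, 0, -1.13, 2.12, 0, -1],
    [0, 0, 0, -1.5, 2.83, 0, -1],
    [0, 0, 0, -1.88, 3.53, 0, -1]
  ]
}}

```text
time: 7.5
ee_pos: [0.489, 0.0512, 0.1084]
eef_rot: [0.485, 0.875, -0.0, -0.0]
ft_force: [-7.8, -0.8, -0.3]
width: 0.0157
grip_force: 25.0
```

```bash
python3 -c "
from h import *
show()"
```

```text
t 7.5 yaw 32.03 holder xyz mm [-57.57  -0.17 108.37] F holder [-7.88 -0.27 -0.33] T [-0.235  1.825 -0.014] w 15.7 g 25.0 j7 0.419
```

```bash
cat > chk.py <<'E'
from h import *
import sys
show()
n=sys.argv[1];c=wrist(n);P=pts(c);im=c["image"].astype(int);a=np.radians(4.07)
H=P-[.5195,.0535,0];H=np.stack([(H[...,0]*np.cos(a)+H[...,1]*np.sin(a))*1e3-27,(-H[...,0]*np.sin(a)+H[...,1]*np.cos(a))*1e3,H[...,2]*1e3],-1)
z=H[...,2];ins=(abs(H[...,1])<45)&(abs(H[...,0])<85)
m=ins&(z>92)&(z<120)&(im[...,0]-im[...,2]>25)
for y in range(-28,30,4):
    q=H[m&(abs(H[...,1]-y)<2)]
    if len(q)>5: print(y,"heel max x",q[:,0].max().round(1),"front",q[:,0].min().round(1),"z",np.median(q[:,2]).round(1))
p=H[ins&(z>98)&(H[...,0]>48)&(im[...,0]-im[...,2]<20)]
for s in(1,-1):
    q=p[p[:,1]*s>8];print("post",s,len(q),q.min(0).round(1),q.max(0).round(1))
v,u=np.where(m);v0,u0=max(v.min()-20,0),max(u.min()-30,0);cr=c["image"][v0:v.max()+20,u0:u.max()+30,::-1];k=min(800/cr.shape[1],600/cr.shape[0]);cv2.imwrite(f"pics/{n}c.png",cv2.resize(cr,None,fx=k,fy=k,interpolation=cv2.INTER_CUBIC))
E
python3 chk.py w3; python3 -c "
from h import *
show()"
```

```text
t 7.5 yaw 32.03 holder xyz mm [-57.57  -0.17 108.37] F holder [-7.88 -0.27 -0.33] T [-0.235  1.825 -0.014] w 15.7 g 25.0 j7 0.419
post 1 261 [53.5 16.5 98. ] [ 68.7  28.  103.6]
t 7.55 yaw 32.03 holder xyz mm [-57.56  -0.12 108.4 ] F holder [-5.42 -0.14 -1.93] T [-0.216  1.571 -0.062] w 15.4 g 25.0 j7 0.419Traceback (most recent call last):
  File "chk.py", line 13, in <module>
    q=p[p[:,1]*s>8];print("post",s,len(q),q.min(0).round(1),q.max(0).round(1))
                                          ~~~~~^^^
    return umr_minimum(a, axis, None, out, keepdims, initial, where)
ValueError: zero-size array to reduction operation minimum which has no identity
```

Call:
{"method": "jog_arm", "body": {
  "plan": [
    [0, 0, 0, -0.14, 0.27, 0, -1],
    [0, 0, 0, -0.28, 0.53, 0, -1],
    [0, 0, 0, -0.28, 0.53, 0, -1]
  ]
}}

```text
time: 7.85
ee_pos: [0.4894, 0.0512, 0.1084]
eef_rot: [0.485, 0.875, -0.0, -0.001]
ft_force: [-6.7, -1.3, 0.1]
width: 0.0159
grip_force: 25.0
```

```bash
python3 - <<'E'
from h import *
show()
A=[]
for n in("scene","side"):
    c=camera(n);np.savez(n+"2.npz",**c);x0,y0,x1,y1=dict(scene=(225,165,305,245),side=(250,190,330,250))[n]
    cr=c["image"][y0:y1,x0:x1,::-1];A.append(cv2.resize(cr,(400,int(400*(y1-y0)/(x1-x0))),interpolation=cv2.INTER_CUBIC))
A[1]=cv2.copyMakeBorder(A[1],0,100,0,0,cv2.BORDER_CONSTANT);cv2.imwrite("pics/pair.png",np.hstack(A));show()
E
```

```text
t 7.85 yaw 32.03 holder xyz mm [-57.23  -0.13 108.39] F holder [-6.74 -0.87  0.09] T [-0.234  1.749 -0.107] w 15.9 g 25.0 j7 0.419
t 7.95 yaw 32.03 holder xyz mm [-57.22  -0.17 108.38] F holder [-6.44 -1.59 -1.33] T [-0.206  1.745 -0.053] w 16.4 g 25.0 j7 0.419
```

View pics/pair.png

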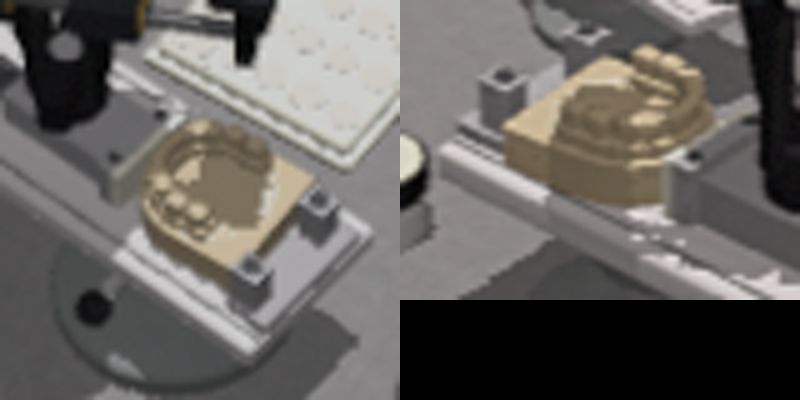

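Call:
{"method": "jog_arm", "body": {
  "plan": [
    [0, 0, 0, -0.14, 0.27, 0, -1],
    [0, 0, 0, -0.14, 0.27, 0, -1]
  ]
}}

```text
time: 8.15
ee_pos: [0.4897, 0.0512, 0.1084]
eef_rot: [0.485, 0.875, -0.0, -0.001]
ft_force: [-7.3, -1.9, -1.2]
width: 0.0156
grip_force: 25.0
```

```bash
python3 - <<'E'
from h import *
show()
a=np.radians(4.07)
for n in("scene2","side2"):
    c=dict(np.load(n+".npz"));P=pts(c);im=c["image"].astype(int);H=P-[.5195,.0535,0]
    H=np.stack([(H[...,0]*np.cos(a)+H[...,1]*np.sin(a))*1e3-27,(-H[...,0]*np.sin(a)+H[...,1]*np.cos(a))*1e3,H[...,2]*1e3],-1)
    ins=(abs(H[...,1])<45)&(abs(H[...,0])<85);tan=im[...,0]-im[...,2]>22;z=H[...,2]
    q=H[ins&tan&(z>95)]
    print(n,[(y,q[abs(q[:,1]-y)<3,0].max().round(1)) for y in range(-27,28,6) if (abs(q[:,1]-y)<3).any()],"front",q[:,0].min())
    p=H[ins&~tan&(z>97)&(z<107)&(H[...,0]>45)]
    for s in(1,-1):
        r=p[p[:,1]*s>8]
        if len(r): print("post",s,len(r),r.min(0).round(1),r.max(0).round(1),np.median(r,0).round(1))
E
```

```text
t 8.15 yaw 32.03 holder xyz mm [-56.87  -0.15 108.41] F holder [-7.41 -1.38 -1.18] T [-0.292  1.753 -0.072] w 15.6 g 25.0 j7 0.419
scene2 [(-27, np.float64(41.5)), (-21, np.float64(51.7)), (-15, np.float64(51.8)), (-9, np.float64(53.1)), (-3, np.float64(54.7)), (3, np.float64(54.5)), (9, np.float64(53.0)), (15, np.float64(53.5)), (21, np.float64(49.7)), (27, np.float64(51.7))] front -84.97079729704355
post 1 42 [57.7 15.1 97.1] [ 71.5  29.5 105.8] [ 65.   20.3 102.5]
post -1 45 [ 55.6 -28.7  97.3] [ 70.7 -15.6 106.8] [ 63.9 -23.  102.5]
side2 [(-27, np.float64(-71.4)), (-21, np.float64(33.2)), (-15, np.float64(34.3)), (-9, np.float64(27.0)), (-3, np.float64(-0.8)), (3, np.float64(-2.5)), (9, np.float64(0.0)), (15, np.float64(8.5)), (21, np.float64(27.8)), (27, np.float64(28.6))] front -84.97768568552289
post 1 41 [53.9 16.3 97.1] [ 68.8  28.9 103.4] [ 58.8  24.4 100.2]
post -1 40 [ 54.  -26.8  97.6] [ 67.6 -14.4 102.9] [ 59.  -19.1 100.4]
```

Call:
{"method": "jog_arm", "body": {
  "plan": [
    [0, 0, 0, -0.14, 0.27, 0, -1],
    [0, 0, 0, -0.28, 0.53, 0, -1],
    [0, 0, 0, -0.42, 0.8, 0, -1],
    [0, 0, 0, -0.42, 0.8, 0, -1]
  ]
}}

```text
time: 8.55
ee_pos: [0.4907, 0.0513, 0.1084]
eef_rot: [0.485, 0.875, -0.0, -0.001]
ft_force: [-7.3, -1.6, -1.3]
width: 0.0158
grip_force: 25.0
```

```bash
python3 -c "
from h import *
show()"
```

```text
t 8.55 yaw 32.03 holder xyz mm [-55.91  -0.14 108.39] F holder [-7.42 -1.08 -1.27] T [-0.231  1.634 -0.04 ] w 15.8 g 25.0 j7 0.42
```

Still moving freely at a steady 7 N (the model is squaring up), so I continue in small steps.

Call:
{"method": "jog_arm", "body": {
  "plan": [
    [0, 0, 0, -0.14, 0.27, 0, -1],
    [0, 0, 0, -0.28, 0.53, 0, -1],
    [0, 0, 0, -0.28, 0.53, 0, -1]
  ]
}}

```text
time: 8.85
ee_pos: [0.4913, 0.0513, 0.1084]
eef_rot: [0.485, 0.875, -0.0, -0.001]
ft_force: [-6.2, 0.1, -2.2]
width: 0.0158
grip_force: 25.0
```

```bash
python3 -c "
from h import *
show()"
```

```text
t 8.85 yaw 32.03 holder xyz mm [-55.26  -0.17 108.4 ] F holder [-6.22  0.57 -2.16] T [-0.217  1.586 -0.087] w 15.8 g 25.0 j7 0.421
```

Call:
{"method": "jog_arm", "body": {
  "plan": [
    [0, 0, 0, -0.14, 0.27, 0, -1],
    [0, 0, 0, -0.28, 0.53, 0, -1],
    [0, 0, 0, -0.28, 0.53, 0, -1]
  ]
}}

```text
time: 9.15
ee_pos: [0.4917, 0.0514, 0.1084]
eef_rot: [0.485, 0.875, -0.0, -0.001]
ft_force: [-7.3, -0.8, -0.4]
width: 0.0154
grip_force: 25.0
```

```bash
python3 -c "
from h import *
show()"
```

```text
t 9.15 yaw 32.03 holder xyz mm [-54.83  -0.16 108.39] F holder [-7.35 -0.3  -0.45] T [-0.298  1.793 -0.038] w 15.4 g 25.0 j7 0.422
```

Call:
{"method": "jog_arm", "body": {
  "plan": [
    [0, 0, 0, -0.14, 0.27, 0, -1],
    [0, 0, 0, -0.28, 0.53, 0, -1],
    [0, 0, 0, -0.28, 0.53, 0, -1]
  ]
}}

```text
time: 9.45
ee_pos: [0.4919, 0.0514, 0.1083]
eef_rot: [0.485, 0.875, -0.001, -0.001]
ft_force: [-9.7, -0.7, 1.6]
width: 0.0153
grip_force: 25.0
```

```bash
python3 -c "
from h import *
show()"
```

```text
t 9.45 yaw 32.03 holder xyz mm [-54.72  -0.16 108.35] F holder [-9.72 -0.06  1.61] T [-0.292  2.416 -0.085] w 15.3 g 25.0 j7 0.422
```

Force now rises against a stop: home at face x of about -9 mm. Checking squareness in the views.

```bash
python3 - <<'E'
from h import *
show()
A=[]
for n in("scene","side"):
    c=camera(n);np.savez(n+"3.npz",**c);x0,y0,x1,y1=dict(scene=(250,185,300,225),side=(255,195,305,235))[n]
    A.append(cv2.resize(c["image"][y0:y1,x0:x1,::-1],(400,320),interpolation=cv2.INTER_CUBIC))
cv2.imwrite("pics/pair3.png",np.hstack(A));show()
E
```

```text
t 9.45 yaw 32.03 holder xyz mm [-54.72  -0.16 108.35] F holder [-9.72 -0.06  1.61] T [-0.292  2.416 -0.085] w 15.3 g 25.0 j7 0.422
t 9.55 yaw 32.03 holder xyz mm [-54.74  -0.15 108.33] F holder [-10.43  -0.49   0.9 ] T [-0.301  2.383 -0.056] w 15.6 g 25.0 j7 0.422
```

View pics/pair3.png

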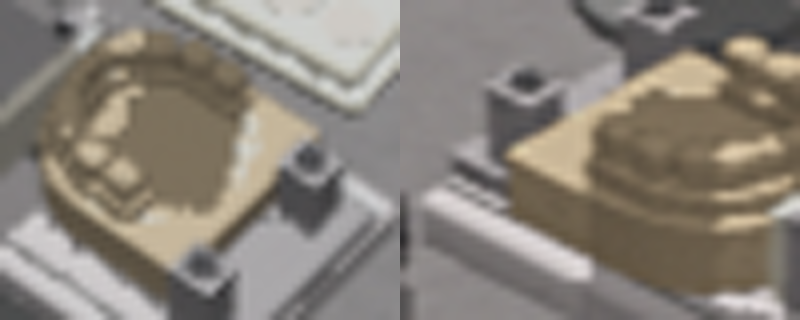

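Both posts, at (310,165) and (205,270) in the left half, lie flat on the heel with no gap. Tightening clockwise.

Call:
{"method": "jog_arm", "body": {
  "plan": [
    [0, 0, 0.1, 0, 0, 0, -1],
    [0, 0, 0.2, 0, 0, 0, -1],
    [0, 0, 0.3, 0, 0, 0, -1],
    [0, 0, 0.4, 0, 0, 0, -1]
  ]
}}

```text
time: 9.95
ee_pos: [0.492, 0.0515, 0.1084]
eef_rot: [0.65, 0.76, -0.001, -0.001]
ft_force: [-8.5, -0.8, 0.3]
width: 0.0159
grip_force: 25.0
```

```bash
python3 -c "
from h import *
show()"
```

```text
t 9.95 yaw 8.91 holder xyz mm [-5.4550e+01 -4.0000e-02  1.0839e+02] F holder [-8.49 -0.22  0.34] T [-0.277  2.161  0.17 ] w 15.9 g 25.0 j7 0.024
```

Call:
{"method": "jog_arm", "body": {
  "plan": [
    [0, 0, 0.1, 0, 0, 0, -1],
    [0, 0, 0.2, 0, 0, 0, -1],
    [0, 0, 0.3, 0, 0, 0, -1],
    [0, 0, 0.4, 0, 0, 0, -1]
  ]
}}

```text
time: 10.35
ee_pos: [0.4922, 0.0515, 0.1084]
eef_rot: [0.788, 0.616, -0.001, -0.001]
ft_force: [-7.6, -1.6, -0.1]
width: 0.016
grip_force: 25.0
```

```bash
python3 -c "
from h import *
show()"
```

```text
t 10.35 yaw -14.02 holder xyz mm [-5.4360e+01 -6.0000e-02  1.0841e+02] F holder [-7.74 -1.06 -0.11] T [-0.231  1.967  0.126] w 16.0 g 25.0 j7 -0.37
```

Call:
{"method": "jog_arm", "body": {
  "plan": [
    [0, 0, 0.1, 0, 0, 0, -1],
    [0, 0, 0.2, 0, 0, 0, -1],
    [0, 0, 0.3, 0, 0, 0, -1]
  ]
}}

```text
time: 10.65
ee_pos: [0.4924, 0.0515, 0.1085]
eef_rot: [0.871, 0.491, -0.001, -0.0]
ft_force: [-7.3, -0.7, 1.0]
width: 0.0161
grip_force: 25.0
```

```bash
python3 -c "
from h import *
show()"
```

```text
t 10.65 yaw -31.2 holder xyz mm [-54.19  -0.11 108.48] F holder [-7.36 -0.21  0.96] T [-0.308  1.892  0.239] w 16.1 g 25.0 j7 -0.666
```

Call:
{"method": "jog_arm", "body": {
  "plan": [
    [0, 0, 0.1, 0, 0, 0, -1],
    [0, 0, 0.2, 0, 0, 0, -1],
    [0, 0, 0.3, 0, 0, 0, -1]
  ]
}}

```text
time: 10.95
ee_pos: [0.4926, 0.0514, 0.1086]
eef_rot: [0.935, 0.355, -0.001, -0.0]
ft_force: [-7.0, -1.5, 0.5]
width: 0.0159
grip_force: 25.1
```

```bash
python3 -c "
from h import *
show()"
```

```text
t 10.95 yaw -48.38 holder xyz mm [-54.    -0.17 108.61] F holder [-7.09 -1.    0.51] T [-0.373  1.833  0.355] w 15.9 g 25.1 j7 -0.961
```

Call:
{"method": "jog_arm", "body": {
  "plan": [
    [0, 0, 0.1, 0, 0, 0, -1],
    [0, 0, 0.2, 0, 0, 0, -1],
    [0, 0, 0.3, 0, 0, 0, -1]
  ],
  "squeeze": 35
}}

```text
time: 11.25
ee_pos: [0.4927, 0.0513, 0.1087]
eef_rot: [0.977, 0.212, -0.0, 0.0]
ft_force: [-6.7, -2.5, 2.3]
width: 0.0157
grip_force: 35.1
```

```bash
python3 -c "
from h import *
show()"
```

```text
t 11.25 yaw -65.57 holder xyz mm [-53.85  -0.34 108.74] F holder [-6.9  -1.97  2.29] T [-0.495  1.824  0.472] w 15.7 g 35.1 j7 -1.256
```

Call:
{"method": "jog_arm", "body": {
  "plan": [
    [0, 0, 0, -0.3, -0.1, 0, -1],
    [0, 0, 0, -0.6, -0.2, 0, -1],
    [0, 0, 0, -0.6, -0.2, 0, -1]
  ]
}}

```text
time: 11.55
ee_pos: [0.4926, 0.0513, 0.1088]
eef_rot: [0.977, 0.213, 0.0, 0.0]
ft_force: [-4.1, -1.4, -0.9]
width: 0.0157
grip_force: 35.0
```

```bash
python3 -c "
from h import *
show()"
```

```text
t 11.55 yaw -65.37 holder xyz mm [-54.02  -0.33 108.78] F holder [-4.15 -1.12 -0.91] T [-0.488  1.311  0.149] w 15.7 g 35.0 j7 -1.253
```

Position is stiff under changing force, so the jaw is locked. Backing off the rest, then opening.

Call:
{"method": "jog_arm", "body": {
  "plan": [
    [0, 0, 0, -0.6, -0.2, 0, -1],
    [0, 0, 0, -0.9, -0.3, 0, -1],
    [0, 0, 0, -0.9, -0.3, 0, -0.7],
    [0, 0, 0, -0.9, -0.3, 0, -0.4],
    [0, 0, 0, -0.9, -0.3, 0, -0.2],
    [0, 0, 0, -0.9, -0.3, 0, 0],
    [0, 0, 0, -0.9, -0.3, 0, 0],
    [0, 0, 0, -0.9, -0.3, -20, 0],
    [0, 0, 0, -0.9, -0.3, -50, 0],
    [0, 0, 0, -0.9, -0.3, -90, 0],
    [0, 0, 0, -0.9, -0.3, -130, 0],
    [0, 0, 0, -0.9, -0.3, -130, 0]
  ]
}}

```text
time: 12.75
ee_pos: [0.4939, 0.0517, 0.2437]
eef_rot: [0.977, 0.213, 0.004, -0.001]
ft_force: [0.6, -0.6, -0.3]
width: 0.0431
grip_force: 0.0
```

```bash
cat > fin.py <<'E'
from h import *
show();c=wrist("w9");P=pts(c);im=c["image"].astype(int);a=np.radians(4.07);H=P-[.5195,.0535,0]
H=np.stack([(H[...,0]*np.cos(a)+H[...,1]*np.sin(a))*1e3-27,(-H[...,0]*np.sin(a)+H[...,1]*np.cos(a))*1e3,H[...,2]*1e3],-1)
z=H[...,2];ins=(abs(H[...,1])<45)&(abs(H[...,0])<95)
q=H[ins&(z>102)&(z<120)&(im[...,0]-im[...,2]>25)&(H[...,0]>-20)]
print([(y,q[abs(q[:,1]-y)<2,0].max().round(1)) for y in range(-26,28,4) if (abs(q[:,1]-y)<2).any()],"front",q[:,0].min() if len(q) else 0)
b=H[ins&(z>122)&(z<135)&(H[...,0]<-15)]
print("bar",cv2.minAreaRect(b[:,:2].astype(np.float32)) if len(b) else 0)
E
python3 fin.py
```

```text
t 12.75 yaw -65.39 holder xyz mm [-5.2690e+01 -2.0000e-02  2.4366e+02] F holder [ 0.54 -0.68 -0.31] T [-0.078  0.125 -0.039] w 43.1 g 0.0 j7 -1.325
[(-18, np.float64(34.0)), (-14, np.float64(34.2)), (-10, np.float64(32.8)), (-6, np.float64(10.6)), (-2, np.float64(5.6)), (2, np.float64(2.9)), (6, np.float64(2.1)), (10, np.float64(2.6)), (14, np.float64(4.9)), (18, np.float64(9.7)), (22, np.float64(31.5)), (26, np.float64(34.4))] front -3.8059455855348716
bar ((-54.599815368652344, -0.07568359375), (59.7926139831543, 16.16724967956543), 43.7765007019043)
```

View pics/w9.png

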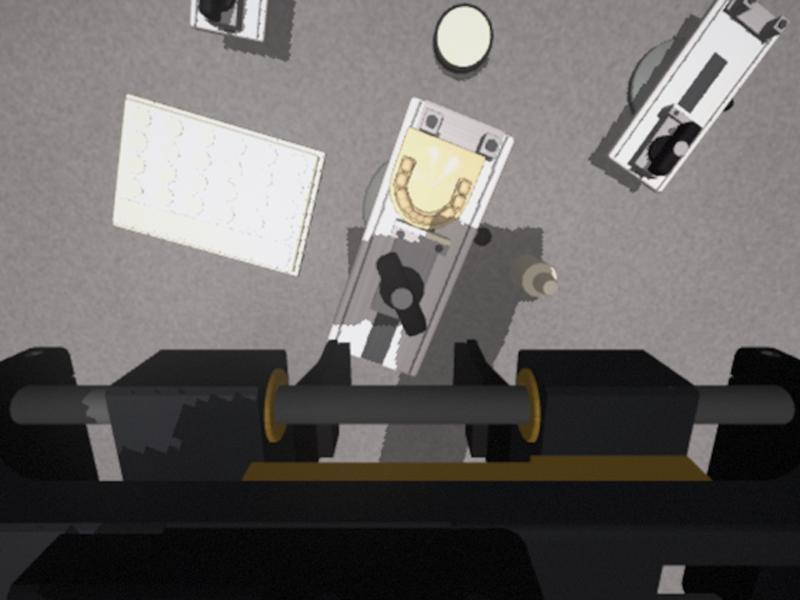

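The view shows palette, dropper (540,280) and pot (463,38) in place, model against both posts (432,122), (490,145). But the bar (402,293) sits about 0.4 rad counter-clockwise of the angle where I let go, so it turned back on release. I'll regrip, retighten and let go more gently.

```bash
python3 - <<'E'
from h import *
python=0
show();a=np.radians(4.07);hx,hy=-54.7+27,-0.1
p=[.5195+(hx*np.cos(a)-hy*np.sin(a))/1e3,.0535+(hx*np.sin(a)+hy*np.cos(a))/1e3]
print(p);delta(p+[.108],43.8+4.07-90)
E
```

```text
t 12.8 yaw -65.37 holder xyz mm [-5.378e+01  1.000e-02  2.409e+02] F holder [ 0.19  0.06 -0.49] T [-0.037  0.157  0.001] w 43.5 g 0.0 j7 -1.324
[np.float64(0.49187695464128867), np.float64(0.051434239822588816)]
turn [ 0.001 -0.005 -0.406] shift [ -1.6  -0.2 132.9]
```

Call:
{"method": "jog_arm", "body": {
  "plan": [
    [0, 0, -0.14, -1, 0, 0, 0],
    [0, 0, -0.28, -1, 0, 30, 0],
    [0, 0, -0.406, -1, 0, 60, 0],
    [0, 0, -0.406, -1, 0, 90, 0],
    [0, 0, -0.406, -1, 0, 115, 0],
    [0, 0, -0.406, -1, 0, 130, 0],
    [0, 0, -0.406, -1, 0, 130, 0]
  ],
  "squeeze": 15
}}

```text
time: 13.5
ee_pos: [0.4884, 0.0503, 0.1056]
eef_rot: [0.914, 0.406, -0.003, -0.0]
ft_force: [-0.5, 0.2, 0.2]
width: 0.044
grip_force: 0.0
```

```bash
python3 -c "
from h import *
show();delta([.4919,.0514,.108],-42.1)"
```

```text
t 13.5 yaw -42.12 holder xyz mm [-58.28  -0.94 105.62] F holder [-0.45  0.2   0.23] T [-0.123  0.153 -0.029] w 44.0 g 0.0 j7 -0.849
turn [-0.002  0.005 -0.   ] shift [ 3.1  1.9 -2.4]
```

Call:
{"method": "jog_arm", "body": {
  "plan": [
    [0, 0, 0, 3, 2, -2.5, 0],
    [0, 0, 0, 3, 2, -2.5, 0],
    [0, 0, 0, 3, 2, -2.5, 0]
  ]
}}

```text
time: 13.8
ee_pos: [0.4947, 0.0519, 0.1119]
eef_rot: [0.914, 0.406, 0.001, 0.0]
ft_force: [-0.4, -1.2, -0.0]
width: 0.0434
grip_force: 0.0
```

```bash
python3 -c "
from h import *
show();delta([.4919,.0514,.108],-42.1)"
```

```text
t 13.8 yaw -42.11 holder xyz mm [-51.81   0.18 111.91] F holder [-0.46 -1.18 -0.  ] T [-0.112  0.108  0.035] w 43.4 g 0.0 j7 -0.847
turn [ 0.001 -0.001 -0.   ] shift [-2.3 -1.8  3.9]
```

Call:
{"method": "jog_arm", "body": {
  "plan": [
    [0, 0, 0, 0, 0, 0, 0],
    [0, 0, 0, 0, 0, 0, 0]
  ]
}}

```text
time: 14.0
ee_pos: [0.4942, 0.0518, 0.1114]
eef_rot: [0.914, 0.406, 0.0, -0.0]
ft_force: [1.0, -0.5, -0.1]
width: 0.0436
grip_force: 0.0
```

```bash
python3 -c "
from h import *
show();delta([.4919,.0514,.108],-42.1)"
```

```text
t 14.0 yaw -42.11 holder xyz mm [-5.2370e+01  1.1000e-01  1.1136e+02] F holder [ 0.99 -0.6  -0.12] T [-0.052  0.101 -0.056] w 43.6 g 0.0 j7 -0.847
turn [ 0.    -0.001 -0.   ] shift [-1.8 -1.4  3.4]
```

Call:
{"method": "jog_arm", "body": {
  "plan": [
    [0, 0, 0, -1.8, -1.4, 3.2, 0],
    [0, 0, 0, -1.8, -1.4, 3.2, -0.4],
    [0, 0, 0, -1.8, -1.4, 3.2, -1],
    [0, 0, 0, -1.8, -1.4, 3.2, -1],
    [0, 0, 0, -1.8, -1.4, 3.2, -1],
    [0, 0, 0, -1.8, -1.4, 3.2, -1],
    [0, 0, 0, -1.8, -1.4, 3.2, -1],
    [0, 0, 0, -1.8, -1.4, 3.2, -1]
  ],
  "squeeze": 20
}}

```text
time: 14.8
ee_pos: [0.492, 0.0512, 0.1079]
eef_rot: [0.914, 0.406, 0.0, 0.0]
ft_force: [1.3, -0.4, 0.6]
width: 0.0158
grip_force: 20.0
```

```bash
python3 -c "
from h import *
show()"
```

```text
t 14.8 yaw -42.12 holder xyz mm [-54.59  -0.29 107.91] F holder [ 1.23 -0.5   0.63] T [-0.246 -0.229 -0.001] w 15.8 g 20.0 j7 -0.847
```

Call:
{"method": "jog_arm", "body": {
  "plan": [
    [0, 0, 0.1, 0, 0, 0, -1],
    [0, 0, 0.2, 0, 0, 0, -1],
    [0, 0, 0.3, 0, 0, 0, -1]
  ],
  "squeeze": 30
}}

```text
time: 15.1
ee_pos: [0.4921, 0.0512, 0.108]
eef_rot: [0.965, 0.263, 0.0, 0.0]
ft_force: [2.3, -1.3, -0.1]
width: 0.016
grip_force: 30.0
```

```bash
python3 -c "
from h import *
show()"
```

```text
t 15.1 yaw -59.51 holder xyz mm [-54.49  -0.38 108.  ] F holder [ 2.18 -1.5  -0.11] T [-0.414 -0.081  0.361] w 16.0 g 30.0 j7 -1.146
```

Call:
{"method": "jog_arm", "body": {
  "plan": [
    [0, 0, 0.1, 0, 0, 0, -1],
    [0, 0, 0.15, 0, 0, 0, -1],
    [0, 0, 0.15, 0, 0, 0, -1]
  ]
}}

```text
time: 15.4
ee_pos: [0.4922, 0.0512, 0.1081]
eef_rot: [0.981, 0.191, 0.0, 0.0]
ft_force: [0.2, -1.0, 1.1]
width: 0.0159
grip_force: 30.0
```

```bash
python3 -c "
from h import *
show()"
```

```text
t 15.4 yaw -67.92 holder xyz mm [-54.44  -0.39 108.07] F holder [ 0.16 -0.99  1.14] T [-0.578 -0.139  0.227] w 15.9 g 30.0 j7 -1.29
```

Call:
{"method": "jog_arm", "body": {
  "plan": [
    [0, 0, -0.01, 0, 0, 0, -1],
    [0, 0, -0.02, 0, 0, 0, -1],
    [0, 0, -0.02, 0, 0, 0, -1]
  ]
}}

```text
time: 15.7
ee_pos: [0.4921, 0.0512, 0.108]
eef_rot: [0.979, 0.202, 0.0, 0.0]
ft_force: [2.0, -2.0, 2.4]
width: 0.0158
grip_force: 30.0
```

```bash
python3 -c "
from h import *
show()"
```

```text
t 15.7 yaw -66.68 holder xyz mm [-54.47  -0.37 108.04] F holder [ 1.84 -2.13  2.42] T [-0.615 -0.305  0.225] w 15.8 g 30.0 j7 -1.269
```

Call:
{"method": "jog_arm", "body": {
  "plan": [
    [0, 0, 0, 0, 0, 0, -1],
    [0, 0, 0, 0, 0, 0, -1]
  ],
  "squeeze": 8
}}

```text
time: 15.9
ee_pos: [0.4921, 0.0512, 0.108]
eef_rot: [0.979, 0.202, 0.0, 0.0]
ft_force: [2.1, -2.6, 2.7]
width: 0.0163
grip_force: 8.0
```

```bash
python3 -c "
from h import *
show()"
```

```text
t 15.9 yaw -66.75 holder xyz mm [-54.49  -0.37 108.  ] F holder [ 1.95 -2.75  2.68] T [-0.737 -0.496  0.175] w 16.3 g 8.0 j7 -1.27
```

Call:
{"method": "jog_arm", "body": {
  "plan": [
    [0, 0, 0, 0, 0, 0, -1],
    [0, 0, 0, 0, 0, 0, -1]
  ],
  "squeeze": 3
}}

```text
time: 16.1
ee_pos: [0.4921, 0.0514, 0.1079]
eef_rot: [0.979, 0.202, 0.0, 0.0]
ft_force: [4.2, -3.1, 1.7]
width: 0.0174
grip_force: 3.3
```

```bash
python3 -c "
from h import *
show()"
```

```text
t 16.1 yaw -66.75 holder xyz mm [-54.44  -0.19 107.91] F holder [ 4.01 -3.41  1.73] T [-0.554 -0.797  0.176] w 17.4 g 3.3 j7 -1.27
```

Call:
{"method": "jog_arm", "body": {
  "plan": [
    [0, 0, 0, 0, 0, 0, -0.57],
    [0, 0, 0, 0, 0, 0, -0.53],
    [0, 0, 0, 0, 0, 0, -0.5],
    [0, 0, 0, 0, 0, 0, -0.47],
    [0, 0, 0, 0, 0, 0, -0.42],
    [0, 0, 0, 0, 0, 0, -0.2],
    [0, 0, 0, 0, 0, 0, 0],
    [0, 0, 0, 0, 0, 0, 0],
    [0, 0, 0, 0, 0, -30, 0],
    [0, 0, 0, 0, 0, -70, 0],
    [0, 0, 0, 0, 0, -110, 0],
    [0, 0, 0, 0, 0, -125, 0]
  ]
}}

```text
time: 17.3
ee_pos: [0.4929, 0.0514, 0.2365]
eef_rot: [0.98, 0.201, 0.002, -0.001]
ft_force: [-0.5, -0.2, -0.1]
width: 0.0437
grip_force: 0.0
```

Call:
{"method": "jog_arm", "body": {
  "plan": [
    [0, 0, 0, 0, 0, 0, 0],
    [0, 0, 0, 0, 0, 0, 0]
  ]
}}

```text
time: 17.5
ee_pos: [0.4914, 0.0514, 0.2321]
eef_rot: [0.979, 0.202, -0.0, -0.0]
ft_force: [-0.4, 0.3, 0.0]
width: 0.0434
grip_force: 0.0
```

```bash
python3 fin.py
```

```text
t 17.5 yaw -66.74 holder xyz mm [-5.5160e+01 -8.0000e-02  2.3215e+02] F holder [-0.36  0.28  0.04] T [-0.123  0.129  0.025] w 43.4 g 0.0 j7 -1.345
[(-18, np.float64(34.4)), (-14, np.float64(34.0)), (-10, np.float64(32.8)), (-6, np.float64(9.7)), (-2, np.float64(5.5)), (2, np.float64(2.9)), (6, np.float64(2.1)), (10, np.float64(3.0)), (14, np.float64(5.7)), (18, np.float64(8.5)), (22, np.float64(31.0)), (26, np.float64(34.2))] front -3.7364210866716263
bar ((-54.501014709472656, 0.0742950439453125), (59.43202209472656, 16.040311813354492), 43.65846252441406)
```

```bash
python3 - <<'E'
from h import *
c=dict(np.load("w9.npz"));P=pts(c);a=np.radians(4.07);H=P-[.5195,.0535,0]
x=(H[...,0]*np.cos(a)+H[...,1]*np.sin(a))*1e3-27;y=(-H[...,0]*np.sin(a)+H[...,1]*np.cos(a))*1e3;z=H[...,2]*1e3
for lab,m in(("model",(z>86)&(x>20)&(x<75)&(c["image"].astype(int)[...,0]>190)),("post",(z>97)&(z<104)&(x>45)&(x<75)&(c["image"].astype(int)[...,0]<170))):
    print(lab,[(k,x[m&(abs(y-k)<2)].max().round(1),x[m&(abs(y-k)<2)].min().round(1)) for k in range(-28,30,4) if (m&(abs(y-k)<2)).any()])
E
```

```text
model [(-28, np.float64(67.9), np.float64(55.9)), (-24, np.float64(67.1), np.float64(20.3)), (-20, np.float64(68.1), np.float64(20.5)), (-16, np.float64(66.9), np.float64(20.1)), (-12, np.float64(54.6), np.float64(20.2)), (-8, np.float64(54.9), np.float64(20.2)), (-4, np.float64(54.6), np.float64(20.1)), (0, np.float64(54.8), np.float64(20.0)), (4, np.float64(54.7), np.float64(20.2)), (8, np.float64(54.8), np.float64(20.1)), (12, np.float64(54.6), np.float64(20.0)), (16, np.float64(68.6), np.float64(20.2)), (20, np.float64(68.4), np.float64(20.1)), (24, np.float64(68.8), np.float64(20.9)), (28, np.float64(68.2), np.float64(20.2))]
post [(-28, np.float64(62.0), np.float64(59.9)), (-24, np.float64(65.9), np.float64(54.8)), (-20, np.float64(65.3), np.float64(55.1)), (-16, np.float64(67.7), np.float64(55.0)), (16, np.float64(65.8), np.float64(54.9)), (20, np.float64(65.0), np.float64(55.0)), (24, np.float64(65.3), np.float64(55.1)), (28, np.float64(55.4), np.float64(55.1))]
```

The heel is at x = 54.6–54.9 mm all across, square, and the post faces are at 55.0. Handing in.

```bash
python3 -c "
from h import *
print(order.close_job())"
```

```text
the job is handed in; nothing more can be done
None
```

I handed the job in at about 17.6 s: the model is square against both posts, the jaw has not shifted since tightening, and the palette, dropper and pot looked unmoved, but the knob springs back about 0.4 rad on release after 0.36–0.47 N m, and I did not load-test the lock.

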